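# Close up the soldering hearth and hold its guard open

### The job

While the guard is still shut, slide the loose soldering brick along the hearth, up against the end of the fixed brick beside it, so that the two butt flush with no gap and their front faces in line, and let go of it. Then lift the hearth's guard (it has a wooden handle) with the fingers and hold it open at 50 degrees so that the jeweller can reach in: finish while holding it there, as it falls shut when let go. Leave everything else on the bench where it is.

Things in the scene. Friction and masses are not known exactly. Their poses are not given: they have to be found in the camera images.
- hearth: Fixed soldering hearth: steel plate 170 (x) by 560 (y) by 8 mm; on its middle a fixed cream brick 65 (x) by 230 (y) by 40 mm, top 48 mm above the bench, with steel cheeks (y = +-79 mm, 96 mm high) round it. Origin: on the bench under the fixed brick's centre, so its end faces lie at y = +-115 mm, its front face at x = -32.5 mm. x points from the robot to the guard's hinge, y along the brick, z up.
- brick: Loose cream brick, 65 (x) by 90 (y) by 40 mm high, 180 g, flat on the hearth's plate (underside 8 mm above the bench) off the left or right end of the fixed brick (it changes), 10 to 60 mm away and askew. Origin: centre of its underside. Butted home, a 65 mm wide end face touches the fixed brick's end face, its centre 160 mm from the hearth's origin along the hearth's y.
- guard (a joint): Angle of the guard in rad: 0 shut (level), growing as its front is lifted, stop at 1.4; 50 degrees is 0.873. About 400 g, it falls shut at every angle. Slotted aluminium panel 166 mm wide (y), 122 mm from hinge to front edge, 3 mm thick, 100 mm above the bench when shut, with a lip 40 mm deep hanging from its front edge.
- guard_handle (a point): Middle of the guard's handle: a dark wooden bar, 12 mm diameter, along the guard's y, 100 mm free between two 8 mm steel arms, in the panel's plane, 58 mm before its front edge and 180 mm from the hinge axis. Shut, the bar's axis is 100 mm above the bench, 110 mm in front of the hearth's origin, with nothing above it. The point turns with the guard.
- guard_hinge (a point): Middle of the guard's hinge axis, 100 mm above the bench at the back of the hearth (x = 70 mm in the hearth's frame); the axis runs along the hearth's y. Axes as the hearth's.
- bench_block: Polished steel bench block 60 x 60 x 25 mm, loose, lying on the hearth's plate beyond the other end of the fixed brick. Origin: centre of its underside. To be left alone.
- spool: Spool of black wire, 60 mm diameter, 60 mm high, standing. Origin: centre of its underside. To be left alone.
- dish: White porcelain dish, 100 mm across, 35 mm high. Origin: centre of its underside. To be left alone.
- tool_cup: Square wooden cup 70 x 70 x 110 mm with sticks and a file up to 215 mm high, standing. Origin: centre of its underside. To be left alone.
- hammer: Hammer lying on the bench to the left. To be left alone.
- jar: Closed jar, 60 mm diameter, 70 mm high. Origin: centre of its underside. To be left alone.
Things that resemble listed ones, but are neither listed nor needed, are in the scene too. Leave any green or turquoise look-alike of the brick alone.

How it is judged (in metres and radians):
On the way, in this order (a step that is already met when the one before it is completed fails the run):
1. the loose brick is butted flush against the fixed brick and released, the guard still shut ((y of brick in the frame of hearth between 0.156 and 0.163 m or y of brick in the frame of hearth between -0.163 and -0.156 m) and x of brick in the frame of hearth between -0.008 and 0.008 m and angle between the x axis of brick and the x axis of hearth, either way round below 0.05 rad and angle between brick's own z axis and vertical below 0.04 rad and height (world z) of brick below 0.011 m and value of joint guard below 0.1 rad and contact force between the fingers and brick below 0.2 N), for 0.3 s.
2. the guard is held open at 50 degrees (value of joint guard between 0.768 and 0.977 rad and contact force between the fingers and guard above 0.3 N), for 0.3 s.
At the end, for the whole second after the job is handed in: The guard is held still by the fingers at 50 degrees, within 6 degrees, touched by no other thing; the loose brick lies flat, released, against the fixed brick's end with a gap under 3 mm, the front faces in line within 8 mm and square within 0.05 rad (all of step 2 and (y of brick in the frame of hearth between 0.156 and 0.163 m or y of brick in the frame of hearth between -0.163 and -0.156 m) and x of brick in the frame of hearth between -0.008 and 0.008 m and angle between the x axis of brick and the x axis of hearth, either way round below 0.05 rad and angle between brick's own z axis and vertical below 0.04 rad and height (world z) of brick below 0.011 m and velocity of joint guard between -0.05 and 0.05 rad/s and contact force between guard and brick below 0.1 N and contact force between guard and bench_block below 0.1 N and contact force between guard and spool below 0.1 N and contact force between guard and dish below 0.1 N and contact force between guard and tool_cup below 0.1 N and contact force between guard and hammer below 0.1 N and contact force between guard and jar below 0.1 N and linear speed of brick below 0.02 m/s and contact force between each of the arm, the fingers and brick below 0.2 N); the arm keeps its last pose, push and grip.
It fails at once if a bystander (bench block, spool, dish, tool cup, hammer or jar) was moved more than 20 mm (distance of any of bench_block, spool, dish, tool_cup, hammer, jar from where it was at the start of the episode above 0.02 m).
It also fails if it takes over 45 s, if anything falls off the work surface, if the arm or the gripper's body presses on something with over 40 N, if the wrist force passes 120 N, or if a joint passes its speed limit or range.

### The arm

A 6-joint arm with a two-finger parallel gripper is mounted at the origin on the work surface. World frame = base frame: x ahead of the robot, y to its left, z up, the work surface at z = 0. Lengths are in mm, angles in degrees, forces in N, time in s.
With the tool pointing down it reaches from about 300 to 850 mm from the base axis. Payload 4.2 kg.
Tool frame: the origin (TCP) lies between the finger pads; the fingertips stand 14 mm ahead of it and the grasp point (between the pads) lies 5 mm behind it; z points along the fingers, y is the line along which they close (so a half turn about z gives the same grasp; the last joint's range is limited). The gripper opens to 91 mm and grips with 3 to 60 N. Pads are 32 mm wide; open, the fingers measure 118 mm over their backs; the gripper's body (76 mm by 178 mm) begins 60 mm behind the grasp point.
Start: joints at [-67.609, 18.312, 89.639, -0, 72.044, -1.146], TCP at [229.626, -527.175, 227.976] pointing down, gripper open.
Joint ranges: [-177.97, 177.97], [-48.28, 115.42], [12.27, 149.76], [-77.06, 257.06], [2.81, 150.46], [-146.56, 146.56]. Speed limits (degrees/s): [147.25, 147.25, 180, 180, 180, 180].

### API

Orientations are given as [roll, pitch, yaw] about the fixed x, y, z axes, in that order (R = Rz(yaw) Ry(pitch) Rx(roll)).
In Python, from workcell import * gives the robot as it stands. The module is installed in compiled form; this text tells all that it offers.
- The arm moves only by the tool send_rows, never from a script. Its argument "deltas" is a list of rows, each a list of 2 entries, a list of its own where there are three numbers: the shift along the tool's x, y, z normalised to -1 to 1, where 1 is 0.5 m, then the turn, a rotation vector about the tool's x, y, z normalised to -1 to 1, where 1 is 0.5 rad. A call has 1 to 10 rows; each row shifts and turns the commanded pose from where the row before left it, along the tool's axes as they then stand; what a row does not reach is not made up. A row lasts 1/10 s, in which the tool goes at most 50 mm and 8.59 degrees, less where a joint would pass 70% of its speed; a pose out of reach is approached as far as the arm can. A call with a number of a shift or a turn outside -1 to 1 is refused whole. A call with a gripper value outside its range is refused whole. "grip" is the closure, from 0 (fully open) to 1 (shut), set as the call begins (left out, the last holds). The fingers move at their own pace and stop on an object; "grip_force" is the grip in N (left out, the last holds). Time passes only in rows, so rows that do not move let the fingers close. It gives the time, the measured TCP pose, the force, the opening and the grip force at its end, in the units of the state.
- state(): the state, without advancing time (a new reading comes with each control period).
- grab_frame(name): name is "scene" or "top"; returns the picture (420x560x3 uint8, red, green, blue); there is no depth.
- calibration(name): a dict with "mtx" (3x3 intrinsics, pixels), "D" ([k1, k2, p1, p2, k3] as OpenCV has them; the pictures are not rectified), "R" (3x3) and "t" (3): a world point X has camera coordinates R X + t. Camera axes: x right, y down, z forward; pixel columns grow to the right and rows downward; lengths in mm; the calibration is good to about 2 mm. A picture is of the moment at which its call begins. calibration takes no time and is no camera call.
- job_done(): hands the job in; it is judged then, once.
Trained networks look in the newest picture that a camera, given by its name, has taken for a name from the list of things; names that differ only in an ending like _2 or _b are one class to them, and where a whole thing is asked for, a point or a joint stands for the part that bears it (a point fixed in the world has none). Each returns a list of dicts, best first, with "p" (0 to 1); they miss things now and then, are a little off and sometimes report something else, mostly with a low value. They report only what shows in the picture. A call takes as long as a camera call. They do not tell look-alikes from the thing itself.
- trace(camera, label): "pixels" (420x560 bool, what is visible of it) and "bbox" ([left, top, width, height] in pixels, round what is visible of it).
The state is a dict: "time_s": time; "qpos": joint angles; "qvel": joint speeds; "effort": joint torques, N m; "ee_pos": TCP position; "ee_rot": TCP orientation; "force": force on the tool from outside, world axes, zero at the start; "torque": the same for the moment, N m; "gripper_width": finger opening in mm; "gripper_force": force on a finger pad.
Only numpy, scipy, OpenCV 4.12 (cv2) and the standard library are available. Lean on these libraries where they do the work, as an engineer would, in place of code of your own. Each camera call takes 0.05 s, during which the arm holds its last target. There are 200 camera calls.

## Working session

There is one attempt and no reset: what is moved stays moved. The work goes in short steps, Python scripts to look and compute and a tool call to move; the robot and the scene stay as the last step left them, time stands still between calls to the robot, and variables do not carry over. Pictures are saved under pics/ and viewed, at most 10 in all, crops included, and the job is handed in when it is done.

Besides the shell and the picture viewer there is one more tool, called as name(argument=value, ...) on one line, values as JSON. send_rows: Moves the arm, as the interface text tells. Scaled input: -1 to 1 covers 0.5 m each way for a shift and 0.5 rad each way for a turn. Its arguments: {"type":"object","properties":{"deltas":{"type":"array","items":{"type":"array"}},"grip":{"type":"number"},"grip_force":{"type":"number"}},"required":["deltas"]}

```bash
mkdir -p pics
python3 - <<'E'
from workcell import *
import cv2,numpy as np
for n in("scene","top"):
    f=grab_frame(n); cv2.imwrite(f"pics/{n}0.png",f[:,:,::-1])
    c=calibration(n); print(n,c["mtx"].tolist(),c["D"],np.round(-c["R"].T@c["t"]))
    np.save(f"{n}0.npy",f)
    for l in("brick","hearth","guard_handle","bench_block"):
        for r in trace(n,l)[:3]: print(l,round(r["p"],2),r["bbox"])
s=state();print(s["time_s"],s["ee_pos"],s["ee_rot"],s["gripper_width"])
E
```

```text
scene [[508.3570075508362, 0.0, 277.6177327212457], [0.0, 508.3570075508362, 210.77182993833253], [0.0, 0.0, 1.0]] [-0.08622268  0.          0.          0.          0.        ] [1080.  700. 1251.]
brick 0.77 [184.8, 181.6, 35.6, 31.1]
brick 0.72 [145.8, 162.5, 32.3, 26.7]
brick 0.61 [210.9, 188.1, 80.3, 65.4]
hearth 0.78 [166.8, 174.8, 169.9, 149.2]
guard_handle 0.82 [212.1, 191.2, 78.0, 60.7]
bench_block 0.58 [280.8, 263.9, 24.6, 31.6]
bench_block 0.32 [359.0, 337.4, 86.5, 71.4]
top [[425.8124168747497, 0.0, 275.3316149977228], [0.0, 425.8124168747497, 212.92202050434017], [0.0, 0.0, 1.0]] [-0.10528374  0.          0.          0.          0.        ] [ 336.   24. 1508.]
brick 0.84 [321.1, 160.1, 26.3, 27.1]
brick 0.62 [326.5, 206.8, 25.7, 29.1]
brick 0.58 [365.8, 149.8, 30.0, 21.4]
hearth 0.7 [198.9, 147.6, 158.1, 66.7]
guard_handle 0.87 [249.7, 158.6, 57.5, 53.3]
bench_block 0.51 [207.2, 177.6, 27.3, 20.3]
bench_block 0.39 [251.1, 157.2, 52.2, 53.0]
0.5 [ 229.61156582 -527.13973353  227.94102997] [1.79998383e+02 2.05215282e-04 2.35345022e+01] 91.46208421470112
```

View pics/top0.png

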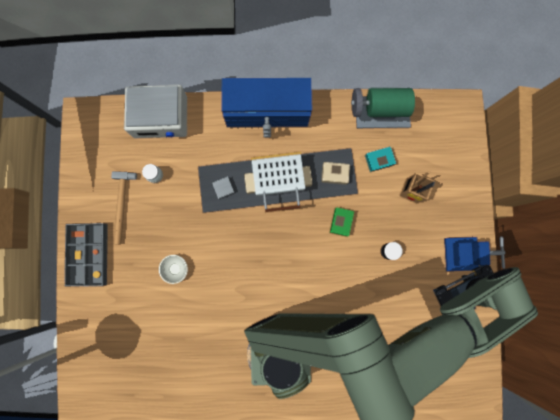

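View pics/scene0.png

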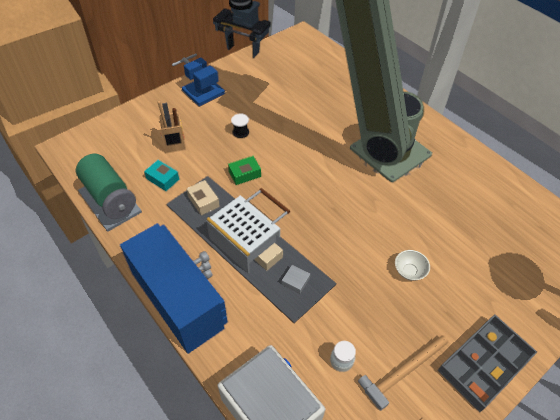

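The cream brick on the plate at top (336,172) / scene (203,196) is the one meant. It lies on the hearth plate, off the right end of the fixed brick. The turquoise block at top (381,159) and the green one at (342,221) are off the plate and look-alikes. I'll confirm this in a crop rectified to the brick-top plane.

```bash
cat > h.py <<'E'
from workcell import *
import cv2,numpy as np
def proj(n,P):
    c=calibration(n); return cv2.projectPoints(np.asarray(P,float).reshape(-1,1,3),cv2.Rodrigues(c["R"])[0],c["t"],c["mtx"],c["D"])[0][:,0]
def rect(n,f,z,x0,x1,y0,y1,s):  # world-plane map: row down = -x, col right = -y, s px/mm
    X,Y=np.meshgrid(np.arange(x1,x0,-1/s),np.arange(y1,y0,-1/s),indexing='ij')
    p=proj(n,np.stack([X,Y,0*X+z],-1)).astype(np.float32).reshape(X.shape+(2,))
    return cv2.remap(f,p[...,0],p[...,1],cv2.INTER_CUBIC)
E
python3 - <<'E'
from h import *
im=[]
for n in("top","scene"):
    f=np.load(n+"0.npy"); a=rect(n,f,48,330,630,-320,350,1.1)
    print(a.shape)
    for k in range(7):
        y=int((350-(-300+100*k))*1.1); cv2.line(a,(y,0),(y,6),(255,0,0),1)
    for x in(400,500,600):
        r=int((630-x)*1.1); cv2.line(a,(0,r),(6,r),(255,0,0),1)
    im.append(a[:290])
cv2.imwrite("pics/rect.png",np.vstack(im)[:,:,::-1])
E
```

```text
(330, 737, 3)
(330, 737, 3)
```

View pics/rect.png

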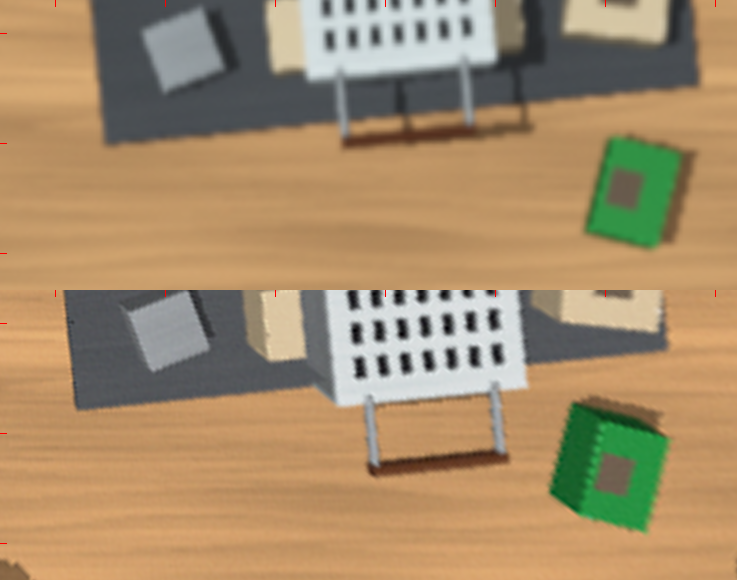

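The crop, drawn at the 48 mm plane, shows the block by the tool cup as green. The cream loose brick sits at the right end of the plate (top strip, around column 617), at larger x than I cropped. Next I'll fit the poses by silhouette.

```bash
cat > fit.py <<'E'
from h import *
from scipy.optimize import minimize
K=4
def hullmask(m):
    c=np.vstack([k for k in cv2.findContours(m,cv2.RETR_EXTERNAL,cv2.CHAIN_APPROX_NONE)[0] if cv2.contourArea(k)>200])
    o=np.zeros_like(m); cv2.fillConvexPoly(o,cv2.convexHull(c),1); return o
def up(f): return cv2.resize(f,None,fx=K,fy=K,interpolation=cv2.INTER_CUBIC)
def box(p,L,z):
    c,s=np.cos(p[2]),np.sin(p[2]); return np.array([[p[0]+c*a-s*b,p[1]+s*a+c*b,h] for a in(-L[0]/2,L[0]/2) for b in(-L[1]/2,L[1]/2) for h in z])
def fit(masks,L,z,p0):
    def cost(p):
        t=0
        for n,m in masks.items():
            q=(proj(n,box(p,L,z))+.5)*K-.5
            o=np.zeros_like(m); cv2.fillConvexPoly(o,cv2.convexHull((q*16).round().astype(np.int32)),1,shift=4)
            t+=np.count_nonzero(o!=m)/m.sum()
        return t
    for _ in range(2):
        r=minimize(cost,p0,method='Nelder-Mead',options=dict(initial_simplex=np.array(p0)+np.array([[0,0,0],[12,0,0],[0,12,0],[0,0,.12]]),xatol=.02,fatol=1e-5)); p0=r.x
    return r.x,r.fun
def cream(f,n,near,rad):
    h=cv2.cvtColor(up(f),cv2.COLOR_RGB2HSV).astype(int); g=up(f).astype(int)
    m=((h[...,2]>110)&(g[...,0]-g[...,2]>15)).astype(np.uint8)
    q=(proj(n,[near])[0])*K; w=np.zeros_like(m); cv2.circle(w,tuple(int(v) for v in q),int(rad*K),1,-1)
    return m*w
E
python3 - <<'E'
from fit import *
F={n:np.load(n+"0.npy") for n in("top","scene")}
M={}
for n,f in F.items():
    g=up(f).astype(int); q=proj(n,[[600,20,8]])[0]*K
    m=((g.max(2)<95)&(g[...,0]-g[...,2]<8)).astype(np.uint8)
    pl=np.zeros_like(m); b=box([600,20,.08],[215,610],(0,30)); cv2.fillConvexPoly(pl,cv2.convexHull((proj(n,b)*K).astype(np.int32)),1)
    M[n]=hullmask(cv2.morphologyEx(m*pl,cv2.MORPH_OPEN,np.ones((9,9))))
    cv2.imwrite(f"m_{n}.png",M[n]*255)
for s in(["top"],["scene"],["top","scene"]):
    print("hearth",s,fit({k:M[k] for k in s},[170,560],(0,8),[600,20,.08]))
B={}
for n,f in F.items():
    t=trace(n,"brick")
    t=[r for r in t if (lambda b,q:abs(b[0]+b[2]/2-q[0])<8 and abs(b[1]+b[3]/2-q[1])<8)(r["bbox"],(336,173) if n=="top" else (203,197))][0]
    m=cv2.dilate(t["pixels"].astype(np.uint8),np.ones((7,7)))
    g=up(f).astype(int); c=((g.max(2)>105)&(g[...,0]-g[...,2]>15)).astype(np.uint8)*cv2.resize(m,None,fx=K,fy=K,interpolation=0)
    B[n]=hullmask(cv2.morphologyEx(c,cv2.MORPH_OPEN,np.ones((5,5)))); print(B[n].sum()/K/K,t["p"])
for s in(["top"],["scene"],["top","scene"]):
    print("brick",s,fit({k:B[k] for k in s},[65,90],(8,48),[625,-205,0.03]))
a=[]
H,_=fit(M,[170,560],(0,8),[600,20,.08]); b,_=fit(B,[65,90],(8,48),[625,-205,.03])
for n,f in F.items():
    u=up(f)
    for p,L,z in((H,[170,560],(0,8)),(b,[65,90],(8,48)),(H,[65,230],(8,48))):
        cv2.polylines(u,[cv2.convexHull(((proj(n,box(p,L,z))+.5)*K-.5).round().astype(np.int32))],True,(255,0,0),1)
    q=(proj(n,[[*H[:2],8]])[0]*K).astype(int); a.append(u[max(q[1]-300,0):q[1]+300,q[0]-400:q[0]+400][::1,::1])
cv2.imwrite("pics/fit.png",cv2.resize(np.vstack([x[:580] for x in a]),None,fx=.5,fy=.5,interpolation=cv2.INTER_AREA)[:,:,::-1])
E
```

```text
hearth ['top'] (array([ 6.17176546e+02, -7.68175796e+00,  1.03089000e-01]), np.float64(0.05705185716849094))
hearth ['scene'] (array([ 6.13783583e+02, -5.93202053e+00,  9.87153482e-02]), np.float64(0.04200488557647727))
hearth ['top', 'scene'] (array([ 6.13755022e+02, -5.97914519e+00,  9.21101606e-02]), np.float64(0.09932628662816625))
555.125 0.84
862.4375 0.77
brick ['top'] (array([ 6.32107412e+02, -2.13654081e+02, -9.54918060e-02]), np.float64(0.03816707948660212))
brick ['scene'] (array([ 6.28149436e+02, -2.15722514e+02, -5.09595690e-02]), np.float64(0.141676933111095))
brick ['top', 'scene'] (array([ 6.31363256e+02, -2.12481791e+02, -8.61840462e-02]), np.float64(0.22731002098044203))
```

View pics/fit.png

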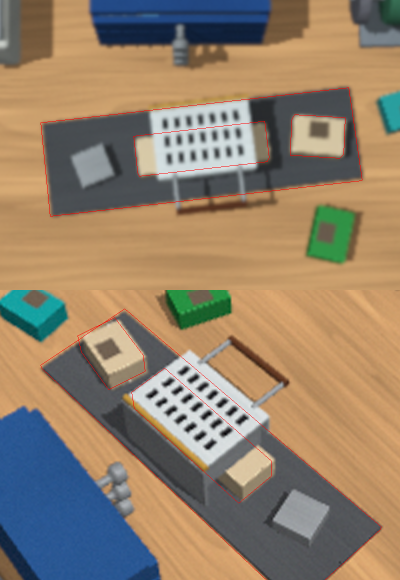

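The overlay matches the plate and both bricks. The hearth is at about (614,-6) with yaw 5.6°. The loose brick is at about (632,-213.5) with yaw -5.3°, a gap of about 48 mm, which is within the stated range.

```bash
cat > plan.py <<'E'
import sys,numpy as np
from workcell import *
from scipy.spatial.transform import Rotation as R
# usage: x y z yaw n [pitch about hearth y]  -> rows in tool axes, from the measured pose
x,y,z,yaw,n=map(float,sys.argv[1:6]); n=int(n)
s=state(); P=np.array(s["ee_pos"]); A=R.from_euler('xyz',s["ee_rot"],degrees=True); B=R.from_euler('xyz',[180,0,yaw],degrees=True)
print(s["time_s"],P.round(1),s["ee_rot"].round(1),s["qpos"].round(1),"F",s["force"].round(1),s["gripper_width"].round(1))
w=(A.inv()*B).as_rotvec()
print("turn/row",(w/n/.5).round(4))
for i in range(n): print(((A*R.from_rotvec(w*i/n)).inv().apply((np.array([x,y,z])-P)/n)/500).round(4).tolist())
E
python3 plan.py 400 -250 300 84.7 8
```

```text
Traceback (most recent call last):
  File "plan.py", line 7, in <module>
    print(s["time_s"],P.round(1),s["ee_rot"].round(1),s["qpos"].round(1),"F",s["force"].round(1),s["gripper_width"].round(1))
                                                                                                 ^^^^^^^^^^^^^^^^^^^^^^^^
AttributeError: 'float' object has no attribute 'round'
```

```bash
sed -i 's/s\["gripper_width"\].round(1)/round(s["gripper_width"],1)/' plan.py
python3 plan.py 400 -250 300 84.7 8
```

```text
0.6 [ 229.6 -527.2  228. ] [180.    0.   23.5] [-67.6  18.3  89.6   0.   72.   -1.1] F [ 0.7  0.8 -0.6] 91.3
turn/row [ 0.      0.     -0.2669]
[0.0667, -0.0465, -0.018]
[0.0723, -0.0372, -0.018]
[0.0766, -0.0273, -0.018]
[0.0796, -0.0168, -0.018]
[0.0811, -0.0061, -0.018]
[0.0812, 0.0047, -0.018]
[0.0798, 0.0155, -0.018]
[0.0771, 0.026, -0.018]
```

send_rows(deltas=[[[0.067, -0.046, -0.018], [0, 0, -0.267]], [[0.072, -0.037, -0.018], [0, 0, -0.267]], [[0.077, -0.027, -0.018], [0, 0, -0.267]], [[0.08, -0.017, -0.018], [0, 0, -0.267]], [[0.081, -0.006, -0.018], [0, 0, -0.267]], [[0.081, 0.005, -0.018], [0, 0, -0.267]], [[0.08, 0.016, -0.018], [0, 0, -0.267]], [[0.077, 0.026, -0.018], [0, 0, -0.267]], [[0, 0, 0], [0, 0, 0]]], grip=0)

```text
time_s: 1.5
ee_pos: [403.1, -247.2, 301.4]
ee_rot: [179.8, -0.0, 85.1]
force: [-0.2, -0.8, 0.1]
gripper_width: 91.4
gripper_force: 0.0
```

```bash
python3 plan.py 632 -213.5 160 84.7 8
```

```text
1.5 [ 403.1 -247.2  301.4] [179.8  -0.   85.1] [-33.    6.5  94.6   0.1  78.7 -28.1] F [-0.2 -0.8  0.1] 91.4
turn/row [ 0.0009 -0.0001  0.0019]
[0.0133, 0.0562, 0.0356]
[0.0133, 0.0562, 0.0355]
[0.0134, 0.0562, 0.0355]
[0.0134, 0.0562, 0.0355]
[0.0135, 0.0562, 0.0355]
[0.0135, 0.0562, 0.0354]
[0.0136, 0.0562, 0.0354]
[0.0136, 0.0562, 0.0354]
```

send_rows(deltas=[[[0.0135, 0.056, 0.035], [0, 0, 0]], [[0.0135, 0.056, 0.035], [0, 0, 0]], [[0.0135, 0.056, 0.035], [0, 0, 0]], [[0.0135, 0.056, 0.035], [0, 0, 0]], [[0.0135, 0.056, 0.035], [0, 0, 0]], [[0.0135, 0.056, 0.035], [0, 0, 0]], [[0.0135, 0.056, 0.035], [0, 0, 0]], [[0.0135, 0.056, 0.035], [0, 0, 0]], [[0, 0, 0], [0, 0, 0]], [[0, 0, 0], [0, 0, 0]]])

```text
time_s: 2.5
ee_pos: [628.2, -217.7, 158.9]
ee_rot: [-179.9, 0.0, 84.7]
force: [-0.6, -0.6, 0.7]
gripper_width: 91.2
gripper_force: 0.0
```

```bash
python3 plan.py 632 -213.5 32 84.7 5
```

```text
2.5 [ 628.2 -217.7  158.9] [-179.9    0.    84.7] [-20.1  29.   82.6  -0.   68.5 -14.8] F [-0.6 -0.6  0.7] 91.2
turn/row [-0.0009  0.     -0.    ]
[0.0018, 0.0015, 0.0507]
[0.0018, 0.0014, 0.0507]
[0.0018, 0.0014, 0.0507]
[0.0018, 0.0014, 0.0507]
[0.0018, 0.0014, 0.0507]
```

send_rows(deltas=[[[0.002, 0.0015, 0.051], [0, 0, 0]], [[0.002, 0.0015, 0.051], [0, 0, 0]], [[0.002, 0.0015, 0.051], [0, 0, 0]], [[0.002, 0.0015, 0.025], [0, 0, 0]], [[0.001, 0.001, 0.025], [0, 0, 0]], [[0, 0, 0.025], [0, 0, 0]], [[0, 0, 0.025], [0, 0, 0]], [[0, 0, 0], [0, 0, 0]]])

```text
time_s: 3.3
ee_pos: [631.6, -212.8, 31.8]
ee_rot: [-179.8, -0.0, 84.7]
force: [-0.7, 0.1, -0.3]
gripper_width: 91.4
gripper_force: 0.0
```

send_rows(deltas=[[[0, 0, 0], [0, 0, 0]], [[0, 0, 0], [0, 0, 0]], [[0, 0, 0], [0, 0, 0]], [[0, 0, 0], [0, 0, 0]], [[0, 0, 0], [0, 0, 0]], [[0, 0, 0], [0, 0, 0]], [[0, 0, 0], [0, 0, 0]]], grip=0.4, grip_force=8)

```text
time_s: 4.0
ee_pos: [632.4, -213.1, 34.0]
ee_rot: [-180.0, 0.0, 84.7]
force: [-3.8, 0.1, 4.5]
gripper_width: 64.9
gripper_force: 8.0
```

```bash
python3 plan.py 628 -170 32 95.6 5
```

```text
4.0 [ 632.4 -213.1   34. ] [-180.     0.    84.7] [-19.6  35.6  90.4  -0.   54.  -14.3] F [-3.8  0.1  4.5] 64.9
turn/row [-0.0001  0.0001 -0.0759]
[0.017, -0.0033, 0.0008]
[0.0171, -0.0027, 0.0008]
[0.0172, -0.002, 0.0008]
[0.0173, -0.0014, 0.0008]
[0.0173, -0.0007, 0.0008]
```

```bash
python3 plan.py 631.9 -177 33 95.6 5
```

```text
4.0 [ 632.4 -213.1   34. ] [-180.     0.    84.7] [-19.6  35.6  90.4  -0.   54.  -14.3] F [-3.8  0.1  4.5] 64.9
turn/row [-0.0001  0.0001 -0.0759]
[0.0143, -0.0015, 0.0004]
[0.0144, -0.001, 0.0004]
[0.0144, -0.0004, 0.0004]
[0.0144, 0.0001, 0.0004]
[0.0144, 0.0007, 0.0004]
```

send_rows(deltas=[[[0.0143, -0.0015, 0], [0, 0, -0.076]], [[0.0143, -0.001, 0], [0, 0, -0.076]], [[0.0143, -0.0005, 0], [0, 0, -0.076]], [[0.0143, 0, 0], [0, 0, -0.076]], [[0.0143, 0.0007, 0], [0, 0, -0.076]], [[0, 0, 0], [0, 0, 0]], [[0, 0, 0], [0, 0, 0]]])

```text
time_s: 4.7
ee_pos: [632.5, -175.7, 34.0]
ee_rot: [179.9, -0.1, 95.7]
force: [-0.1, 1.2, 5.5]
gripper_width: 65.0
gripper_force: 8.0
```

send_rows(deltas=[[[0.004, 0, 0], [0, 0, 0]], [[0.004, 0, 0], [0, 0, 0]], [[0.004, 0, 0], [0, 0, 0]], [[0.004, 0, 0], [0, 0, 0]], [[0, 0, 0], [0, 0, 0]]])

```text
time_s: 5.2
ee_pos: [631.8, -168.8, 34.0]
ee_rot: [179.9, 0.0, 95.7]
force: [0.7, -3.9, 6.3]
gripper_width: 64.9
gripper_force: 8.0
```

send_rows(deltas=[[[0.004, 0, 0], [0, 0, 0]], [[0.004, 0, 0], [0, 0, 0]], [[0, 0, 0], [0, 0, 0]]])

```text
time_s: 5.5
ee_pos: [631.6, -166.8, 33.7]
ee_rot: [179.9, 0.2, 95.8]
force: [1.2, -8.7, 2.3]
gripper_width: 64.8
gripper_force: 8.0
```

send_rows(deltas=[[[0.004, 0, 0], [0, 0, 0]], [[0.004, 0, 0], [0, 0, 0]], [[0, 0, 0], [0, 0, 0]], [[0, 0, 0], [0, 0, 0]]])

```text
time_s: 5.9
ee_pos: [631.2, -163.0, 33.4]
ee_rot: [179.9, 0.2, 95.8]
force: [1.5, -8.8, 1.8]
gripper_width: 64.4
gripper_force: 8.0
```

Run:
```python
from h import *
a=[]
for n in("scene","top"):
    f=grab_frame(n); np.save(n+"1.npy",f); q=proj(n,[[625,-100,40]])[0].astype(int)
    a.append(cv2.resize(f[q[1]-40:q[1]+40,q[0]-70:q[0]+70],None,fx=5,fy=5,interpolation=cv2.INTER_CUBIC)[:300])
cv2.imwrite("pics/c1.png",np.vstack(a)[:,:,::-1])
```

```text
(no output)
```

View pics/c1.png

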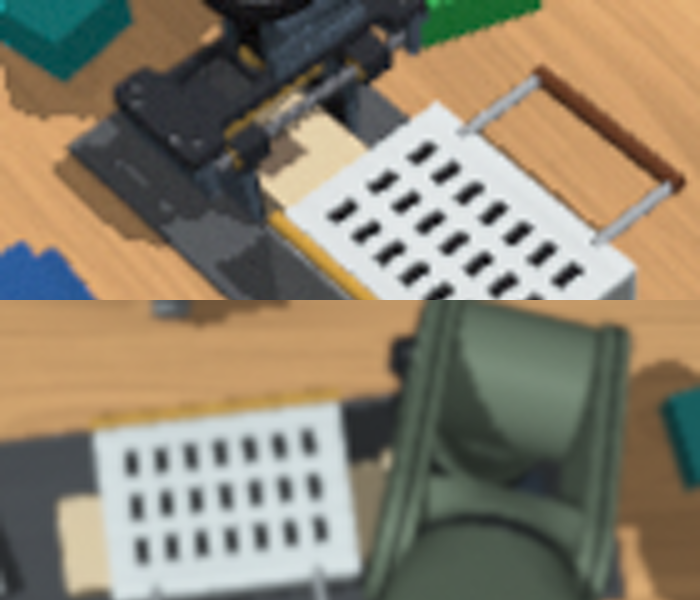

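Force saturated at about 9 N while the tool moved 4 mm, so the brick is butted and the pads were slipping. I'll release it, rise and check.

send_rows(deltas=[[[0, 0, 0], [0, 0, 0]], [[0, 0, 0], [0, 0, 0]], [[0, 0, 0], [0, 0, 0]], [[0, 0, 0], [0, 0, 0]], [[0, 0, 0], [0, 0, 0]], [[0, 0, 0], [0, 0, 0]]], grip=0)

```text
time_s: 6.6
ee_pos: [630.5, -161.1, 33.4]
ee_rot: [-180.0, -0.0, 95.6]
force: [0.5, -0.1, 1.0]
gripper_width: 91.1
gripper_force: 0.0
```

send_rows(deltas=[[[0, 0, -0.05], [0, 0, 0]], [[0, 0, -0.09], [0, 0, 0]], [[0, 0, -0.09], [0, 0, 0]], [[0, 0, -0.09], [0, 0, 0]], [[0, -0.09, -0.09], [0, 0, 0]], [[0, -0.09, 0], [0, 0, 0]], [[0, -0.09, 0], [0, 0, 0]], [[0, -0.09, 0], [0, 0, 0]], [[0, -0.09, 0], [0, 0, 0]], [[0, 0, 0], [0, 0, 0]]])

```text
time_s: 7.6
ee_pos: [410.8, -181.7, 228.8]
ee_rot: [-179.8, -0.1, 95.5]
force: [1.4, -0.4, 0.3]
gripper_width: 91.1
gripper_force: 0.0
```

Run:
```python
from h import *
a=[]
for n in("scene","top"):
    f=grab_frame(n); np.save(n+"2.npy",f); q=proj(n,[[625,-100,40]])[0].astype(int)
    a.append(cv2.resize(f[q[1]-40:q[1]+40,q[0]-70:q[0]+70],None,fx=5,fy=5,interpolation=cv2.INTER_CUBIC)[:300])
cv2.imwrite("pics/c2.png",np.vstack(a)[:,:,::-1])
```

```text
(no output)
```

View pics/c2.png

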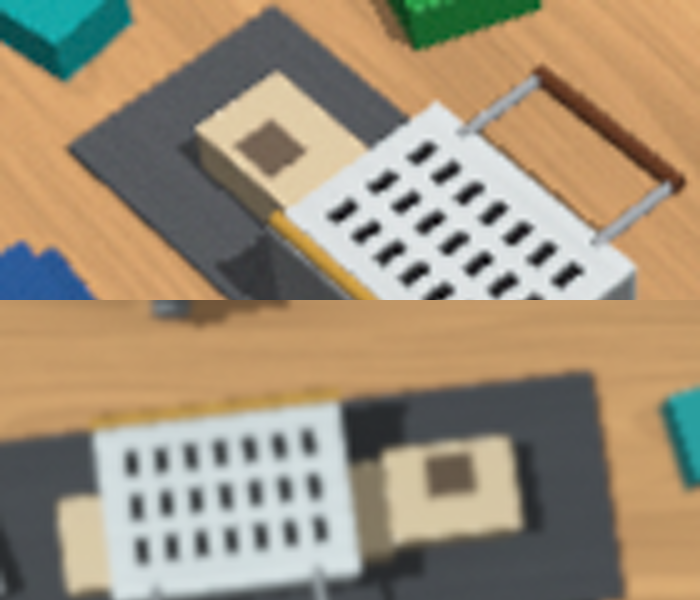

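The brick is butted at the end face. In the top view, though, its front (row ~545) looks a few mm behind the fixed brick's front (row ~557), so I'll measure that step precisely.

Run:
```python
from fit import *
def hrect(n,f,z,H,s=4):  # hearth-aligned plane map; rows: local x 60..-60, cols local y 220..-220
    X,Y=np.meshgrid(np.arange(60,-60,-1/s),np.arange(220,-220,-1/s),indexing='ij'); c,si=np.cos(H[2]),np.sin(H[2])
    p=proj(n,np.stack([H[0]+c*X-si*Y,H[1]+si*X+c*Y,0*X+z],-1)).astype(np.float32).reshape(X.shape+(2,))
    return cv2.remap(f,p[...,0],p[...,1],cv2.INTER_CUBIC)
H=[615,-6,.098]; out=[]
for n in("top","scene"):
    a=hrect(n,np.load(n+"2.npy"),48,H); g=cv2.GaussianBlur(a[...,0].astype(float),(0,0),3)
    print(n)
    for y in (108,103,98,93,-93,-98,-103,-108,-122,-130,-140,-150,-160,-170,-180,-190,-198):
        col=g[:,int((220-y)*4)]; d=np.gradient(col)
        # rear edge: dark->cream going down rows (d>0); front edge: d<0
        r1=80-80+np.argmax(d[40:200])+40; r2=np.argmin(d[280:460])+280
        print(y,"rear",60-r1/4,round(d[r1],1),"front",60-r2/4,round(d[r2],1))
    out.append(cv2.resize(a,(800,218)))
cv2.imwrite("pics/hr.png",np.vstack(out)[:,:,::-1])
```

```text
top
108 rear 28.25 4.1 front -39.25 -4.3
103 rear 28.0 4.3 front -39.5 -4.0
98 rear 27.75 4.6 front -37.0 -3.8
93 rear 27.25 4.6 front -37.75 -4.2
-93 rear 29.0 1.8 front -49.25 -1.8
-98 rear 28.5 2.7 front -39.25 -1.9
-103 rear 28.5 3.0 front -43.5 -1.8
-108 rear 28.0 3.1 front -40.25 -1.9
-122 rear 36.25 4.9 front -31.75 -4.6
-130 rear 35.75 5.1 front -32.25 -4.2
-140 rear 34.75 4.7 front -30.5 -4.3
-150 rear 36.25 3.9 front -31.5 -4.2
-160 rear 35.75 4.2 front -32.0 -3.8
-170 rear 35.25 4.4 front -30.75 -4.3
-180 rear 36.5 3.9 front -31.5 -4.1
-190 rear 35.75 4.4 front -32.0 -3.9
-198 rear 35.25 4.7 front -30.5 -4.3
scene
108 rear 26.0 6.9 front -38.5 -7.9
103 rear 26.25 7.0 front -38.25 -8.8
98 rear 26.5 8.9 front -38.5 -9.3
93 rear 26.25 9.0 front -38.75 -8.2
-93 rear 45.25 4.0 front -10.5 -8.7
-98 rear 45.0 3.9 front -11.0 -2.9
-103 rear 46.0 4.4 front -50.75 -0.3
-108 rear 46.25 4.5 front -50.0 -0.3
-122 rear 34.0 8.6 front -31.0 -7.8
-130 rear 33.5 7.5 front -31.0 -8.7
-140 rear 33.5 6.2 front -31.0 -7.6
-150 rear 34.5 6.5 front -30.75 -7.3
-160 rear 34.5 7.8 front -31.0 -8.5
-170 rear 34.0 7.7 front -31.25 -7.1
-180 rear 33.75 6.4 front -30.75 -6.2
-190 rear 34.5 6.2 front -30.75 -7.7
-198 rear 34.75 8.0 front -31.0 -7.3
```

View pics/hr.png

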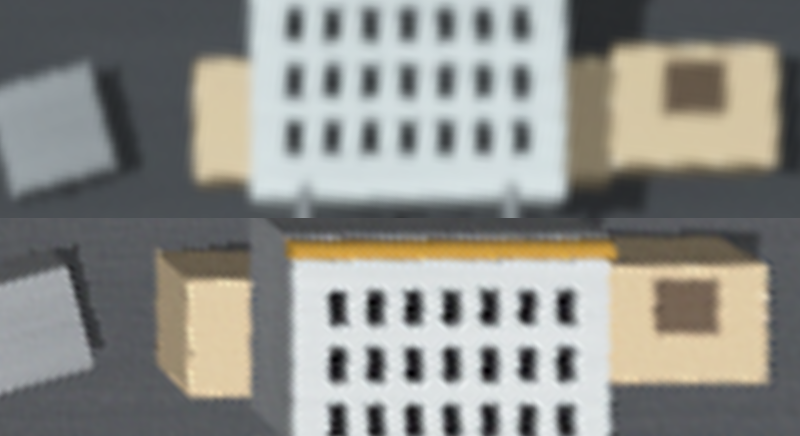

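In both views the loose brick sits 7.7 mm too far back. The fixed brick's centre line is at -5.8 mm in my assumed frame, so the hearth is really at about (609.2,-6.6) with yaw 0.098. I'll regrip and correct it.

```bash
python3 plan.py 631.8 -166 160 95.6 6
```

```text
7.7 [ 416.  -182.5  229.5] [179.9   0.   95.5] [-25.2   7.2 104.2   0.   68.4 -30.7] F [-0.1 -0.1  0.8] 91.0
turn/row [ 0.0006  0.0003 -0.0003]
[-0.0015, 0.0721, 0.0233]
[-0.0015, 0.0721, 0.0233]
[-0.0015, 0.0721, 0.0233]
[-0.0015, 0.0721, 0.0232]
[-0.0015, 0.0721, 0.0232]
[-0.0015, 0.0721, 0.0232]
```

send_rows(deltas=[[[-0.0015, 0.072, 0], [0, 0, 0]], [[-0.0015, 0.072, 0], [0, 0, 0]], [[-0.0015, 0.072, 0.035], [0, 0, 0]], [[-0.0015, 0.072, 0.035], [0, 0, 0]], [[-0.0015, 0.072, 0.035], [0, 0, 0]], [[-0.0015, 0.072, 0.035], [0, 0, 0]], [[0, 0, 0], [0, 0, 0]], [[0, 0, 0], [0, 0, 0]]])

```text
time_s: 8.5
ee_pos: [632.7, -165.0, 157.1]
ee_rot: [-179.9, -0.0, 95.7]
force: [-0.3, -0.5, -0.2]
gripper_width: 91.4
gripper_force: 0.0
```

```bash
python3 plan.py 631.8 -166 32 95.6 5
```

```text
8.5 [ 632.7 -165.   157.1] [-179.9   -0.    95.7] [-15.6  28.1  84.4  -0.   67.5 -21.3] F [-0.3 -0.5 -0.2] 91.4
turn/row [-0.0008 -0.0003  0.0006]
[-0.0004, -0.0003, 0.05]
[-0.0004, -0.0003, 0.05]
[-0.0004, -0.0003, 0.05]
[-0.0004, -0.0004, 0.05]
[-0.0004, -0.0004, 0.05]
```

send_rows(deltas=[[[0, 0, 0.05], [0, 0, 0]], [[-0.001, -0.001, 0.05], [0, 0, 0]], [[-0.001, -0.001, 0.05], [0, 0, 0]], [[0, 0, 0.025], [0, 0, 0]], [[0, 0, 0.025], [0, 0, 0]], [[0, 0, 0.025], [0, 0, 0]], [[0, 0, 0.025], [0, 0, 0]], [[0, 0, 0], [0, 0, 0]]])

```text
time_s: 9.3
ee_pos: [629.7, -166.5, 32.2]
ee_rot: [-179.8, -0.1, 95.6]
force: [-0.9, -0.8, -0.4]
gripper_width: 91.3
gripper_force: 0.0
```

send_rows(deltas=[[[0, 0, 0], [0, 0, 0]], [[0, 0, 0], [0, 0, 0]], [[0, 0, 0], [0, 0, 0]], [[0, 0, 0], [0, 0, 0]], [[0, 0, 0], [0, 0, 0]], [[0, 0, 0], [0, 0, 0]], [[0, 0, 0], [0, 0, 0]], [[0, 0, 0], [0, 0, 0]]], grip=0.4, grip_force=8)

```text
time_s: 10.1
ee_pos: [631.2, -166.9, 34.5]
ee_rot: [179.9, 0.0, 95.6]
force: [0.1, 0.3, 5.7]
gripper_width: 64.9
gripper_force: 8.0
```

send_rows(deltas=[[[-0.006, 0, 0], [0, 0, 0]], [[0, -0.005, 0], [0, 0, 0]], [[0, -0.005, 0], [0, 0, 0]], [[0, -0.005, 0], [0, 0, 0]], [[0, 0, 0], [0, 0, 0]], [[0, 0, 0], [0, 0, 0]]])

```text
time_s: 10.7
ee_pos: [624.0, -170.8, 34.4]
ee_rot: [179.9, 0.0, 95.6]
force: [1.7, -0.1, 5.2]
gripper_width: 65.0
gripper_force: 8.0
```

```bash
python3 plan.py 625.0 -167.8 32 95.6 1
```

```text
10.7 [ 624.  -170.8   34.4] [179.9   0.   95.6] [-16.3  34.1  93.6  -0.   52.3 -21.9] F [ 1.7 -0.1  5.2] 65.0
turn/row [0.0032 0.0017 0.0006]
[0.0058, 0.0025, 0.0049]
```

send_rows(deltas=[[[0.004, 0, 0], [0, 0, 0]], [[0.004, 0, 0], [0, 0, 0]], [[0.004, 0, 0], [0, 0, 0]], [[0.003, 0, 0], [0, 0, 0]], [[0, 0, 0], [0, 0, 0]], [[0, 0, 0], [0, 0, 0]]])

```text
time_s: 11.3
ee_pos: [623.1, -166.3, 34.1]
ee_rot: [179.9, 0.3, 95.7]
force: [2.0, -8.6, 3.8]
gripper_width: 64.9
gripper_force: 8.0
```

```bash
python3 plan.py 625.0 -167.8 32 95.6 1
```

```text
11.3 [ 623.1 -166.3   34.1] [179.9   0.3  95.7] [-15.8  33.9  93.9  -0.4  52.  -21.3] F [ 2.  -8.6  3.8] 64.9
turn/row [0.0019 0.0113 0.004 ]
[-0.0034, 0.0035, 0.0043]
```

Contact at 8.6 N. Now release, lift and check again.

send_rows(deltas=[[[0, 0, 0], [0, 0, 0]], [[0, 0, 0], [0, 0, 0]], [[0, 0, 0], [0, 0, 0]], [[0, 0, 0], [0, 0, 0]], [[0, 0, 0], [0, 0, 0]], [[0, 0, 0], [0, 0, 0]]], grip=0)

```text
time_s: 11.9
ee_pos: [622.7, -162.9, 33.7]
ee_rot: [-180.0, -0.0, 95.6]
force: [0.6, -0.3, -0.4]
gripper_width: 90.8
gripper_force: 0.0
```

send_rows(deltas=[[[0, 0, -0.05], [0, 0, 0]], [[0, 0, -0.09], [0, 0, 0]], [[0, 0, -0.09], [0, 0, 0]], [[0, 0, -0.09], [0, 0, 0]], [[0, -0.09, -0.09], [0, 0, 0]], [[0, -0.09, 0], [0, 0, 0]], [[0, -0.09, 0], [0, 0, 0]], [[0, -0.09, 0], [0, 0, 0]], [[0, -0.09, 0], [0, 0, 0]], [[0, 0, 0], [0, 0, 0]]])

```text
time_s: 12.9
ee_pos: [403.1, -183.4, 229.1]
ee_rot: [-179.8, -0.1, 95.5]
force: [0.6, 0.1, -0.3]
gripper_width: 91.3
gripper_force: 0.0
```

```bash
python3 - <<'E'
from fit import *
def hrect(n,f,z,H,s=4):
    X,Y=np.meshgrid(np.arange(60,-60,-1/s),np.arange(220,-220,-1/s),indexing='ij'); c,si=np.cos(H[2]),np.sin(H[2])
    p=proj(n,np.stack([H[0]+c*X-si*Y,H[1]+si*X+c*Y,0*X+z],-1)).astype(np.float32).reshape(X.shape+(2,))
    return cv2.remap(f,p[...,0],p[...,1],cv2.INTER_CUBIC)
H=[609.2,-6.6,.098]; out=[]
for n in("top","scene"):
    f=grab_frame(n); np.save(n+"3.npy",f)
    a=hrect(n,f,48,H); g=cv2.GaussianBlur(a[...,0].astype(float),(0,0),3)
    for ys in ((108,103,98,93),(-98,-103,-108),(-122,-130,-140,-150),(-160,-170,-180,-190,-198)):
        v=[]
        for y in ys:
            d=np.gradient(g[:,int((220-y)*4)]); v.append((60-(np.argmax(d[40:180])+40)/4,60-(np.argmin(d[300:440])+300)/4))
        print(n,ys,np.median(v,0),np.median(v,0).mean())
    for x in(-20,-10,10,20):  # end faces along y
        row=g[int((60-x)*4)]; d=np.gradient(row)
        seg=lambda lo,hi,s:(lambda i0,i1:220-(np.argmax(s*d[i0:i1])+i0)/4)(int((220-hi)*4),int((220-lo)*4))
        print(n,x,"left end",seg(100,130,1),"joint",seg(-125,-105,1),"right end",seg(-219,-190,-1))
    out.append(cv2.resize(a,(800,218)))
cv2.imwrite("pics/hr3.png",np.vstack(out)[:,:,::-1])
E
python3 plan.py 490 -18 200 95.6 5
```

```text
top (108, 103, 98, 93) [ 33.625 -32.625] 0.5
top (-98, -103, -108) [ 34.25 -34.  ] 0.125
top (-122, -130, -140, -150) [ 32.875 -34.375] -0.75
top (-160, -170, -180, -190, -198) [ 33.25 -34.25] -0.5
top -20 left end 114.75 joint -116.0 right end -208.0
top -10 left end 114.0 joint -114.25 right end -209.0
top 10 left end 114.75 joint -116.25 right end -208.5
top 20 left end 114.0 joint -117.75 right end -209.5
scene (108, 103, 98, 93) [ 32.25  -32.625] -0.1875
scene (-98, -103, -108) [ 50.  -44.5] 2.75
scene (-122, -130, -140, -150) [ 31.25 -33.5 ] -1.125
scene (-160, -170, -180, -190, -198) [ 31.5 -33.5] -1.0
scene -20 left end 117.25 joint -115.25 right end -202.5
scene -10 left end 117.75 joint -114.25 right end -202.5
scene 10 left end 117.5 joint -114.25 right end -202.5
scene 20 left end 116.5 joint -114.75 right end -202.75
13.0 [ 408.2 -184.2  229.8] [179.9   0.   95.6] [-25.8   6.7 104.9   0.   68.3 -31.3] F [ 0.7 -0.3  1.4] 91.3
turn/row [ 0.0007  0.0003 -0.0003]
[0.063, 0.039, 0.0119]
[0.063, 0.039, 0.0119]
[0.063, 0.039, 0.0119]
[0.063, 0.039, 0.0119]
[0.063, 0.039, 0.0119]
```

View pics/hr3.png

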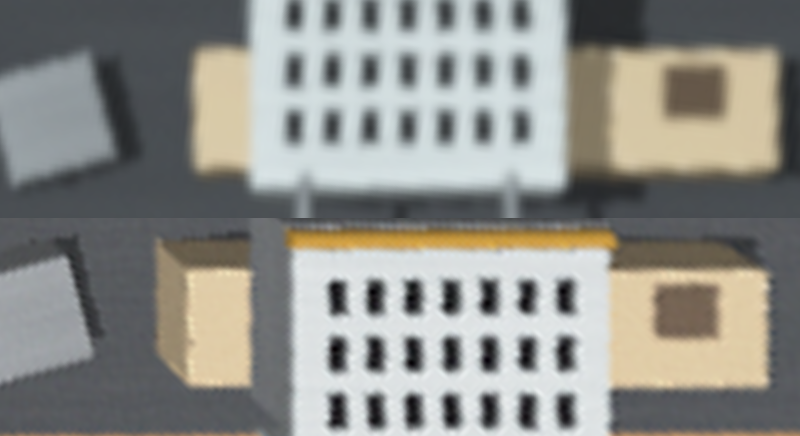

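The brick is now in line, about 1 mm off. The total span is 319.9 mm against 320 expected, so it is flush. Next the handle, expected at about (499.5,-17.4,100). I'll approach with the fingers half closed to clear the lip.

send_rows(deltas=[[[0.064, 0.0405, 0.012], [0, 0, 0]], [[0.064, 0.0405, 0.012], [0, 0, 0]], [[0.064, 0.0405, 0.012], [0, 0, 0]], [[0.064, 0.0405, 0.012], [0, 0, 0]], [[0.064, 0.0405, 0.012], [0, 0, 0]], [[0, 0, 0], [0, 0, 0]], [[0, 0, 0], [0, 0, 0]]], grip=0.5)

```text
time_s: 13.7
ee_pos: [494.8, -14.0, 198.7]
ee_rot: [-180.0, 0.0, 95.8]
force: [-1.3, -0.3, -0.5]
gripper_width: 45.9
gripper_force: 0.0
```

```bash
python3 plan.py 499.2 -17.4 150 95.6 2
python3 - <<'E'
from h import *
a=[]
H=[609.2,-6.6];c,s=np.cos(.098),np.sin(.098)
b=[[H[0]-110*c-s*y,H[1]-110*s+c*y,100] for y in(-50,50)]
for n in("scene","top"):
    f=grab_frame(n).copy(); q=proj(n,b); m=q.mean(0).astype(int)
    u=cv2.resize(f[m[1]-35:m[1]+35,m[0]-60:m[0]+60],None,fx=5,fy=5,interpolation=cv2.INTER_CUBIC)
    for p in q: cv2.circle(u,tuple(int(v) for v in (p-m+[60,35]+.5)*5-.5),4,(255,0,0),1)
    a.append(u[:300])
cv2.imwrite("pics/handle.png",np.vstack(a)[:,:,::-1])
E
```

```text
13.7 [494.8 -14.  198.7] [-180.     0.    95.8] [ -2.9  12.4 102.4  -0.   65.2  -8.7] F [-1.3 -0.3 -0.5] 45.9
turn/row [-0.0006  0.0003  0.003 ]
[-0.0038, 0.0041, 0.0487]
[-0.0038, 0.0041, 0.0487]
```

View pics/handle.png

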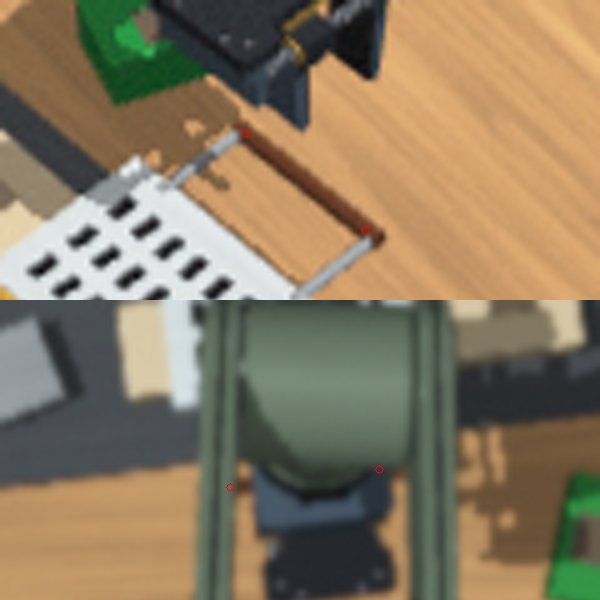

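The predicted bar ends, at (245,133) and (366,231) in the crop, lie on the wooden bar. Descending.

send_rows(deltas=[[[-0.003, 0.004, 0.05], [0, 0, 0]], [[-0.003, 0.004, 0.05], [0, 0, 0]], [[0, 0, 0.04], [0, 0, 0]], [[0, 0, 0.04], [0, 0, 0]], [[0, 0, 0.027], [0, 0, 0]], [[0, 0, 0], [0, 0, 0]], [[0, 0, 0], [0, 0, 0]]])

```text
time_s: 14.5
ee_pos: [498.1, -18.4, 96.2]
ee_rot: [180.0, 0.0, 95.5]
force: [0.2, 0.3, 0.3]
gripper_width: 46.0
gripper_force: 0.0
```

send_rows(deltas=[[[0, 0, 0], [0, 0, 0]], [[0, 0, 0], [0, 0, 0]], [[0, 0, 0], [0, 0, 0]], [[0, 0, 0], [0, 0, 0]], [[0, 0, 0], [0, 0, 0]], [[0, 0, 0], [0, 0, 0]], [[0, 0, 0], [0, 0, 0]], [[0, 0, 0], [0, 0, 0]]], grip=1, grip_force=15)

```text
time_s: 15.3
ee_pos: [498.9, -17.5, 96.0]
ee_rot: [179.9, 0.0, 95.6]
force: [3.0, 1.0, 0.1]
gripper_width: 11.7
gripper_force: 15.0
```

```bash
python3 plan.py 499 -17.4 95 95.6 1
python3 - <<'E'
import numpy as np
a=np.radians(np.linspace(0,50,21)); x=-180*np.cos(a); z=180*np.sin(a)
print(np.c_[np.diff(x)/500,-np.diff(z)/500].round(4).tolist())
E
```

```text
15.3 [498.9 -17.5  96. ] [179.9   0.   95.6] [ -3.3  18.8 110.3   0.   50.7  -9. ] F [3.  1.  0.1] 11.7
turn/row [0.0045 0.0005 0.0006]
[0.0002, 0.0003, 0.0019]
[[0.0003, -0.0157], [0.001, -0.0157], [0.0017, -0.0156], [0.0024, -0.0155], [0.0031, -0.0154], [0.0037, -0.0153], [0.0044, -0.0151], [0.005, -0.0149], [0.0057, -0.0146], [0.0063, -0.0144], [0.0069, -0.0141], [0.0076, -0.0138], [0.0081, -0.0134], [0.0087, -0.0131], [0.0093, -0.0127], [0.0098, -0.0122], [0.0104, -0.0118], [0.0109, -0.0113], [0.0113, -0.0109], [0.0118, -0.0104]]
```

Gripped: the opening is 11.7 mm on a 12 mm bar. Lifting along the arc in 20 rows of 2.5°.

send_rows(deltas=[[[0, 0.0003, -0.0157], [0, 0, 0]], [[0, 0.001, -0.0157], [0, 0, 0]], [[0, 0.0017, -0.0156], [0, 0, 0]], [[0, 0.0024, -0.0155], [0, 0, 0]], [[0, 0.0031, -0.0154], [0, 0, 0]], [[0, 0.0037, -0.0153], [0, 0, 0]], [[0, 0.0044, -0.0151], [0, 0, 0]], [[0, 0.005, -0.0149], [0, 0, 0]], [[0, 0, 0], [0, 0, 0]]])

```text
time_s: 16.2
ee_pos: [510.5, -16.3, 157.8]
ee_rot: [179.8, 0.0, 95.6]
force: [7.0, 0.9, -4.9]
gripper_width: 11.5
gripper_force: 15.0
```

```bash
python3 plan.py 499 -17.4 95 95.6 1
```

```text
16.2 [510.5 -16.3 157.8] [179.8   0.   95.6] [ -3.1  15.8 104.2   0.   59.8  -8.8] F [ 7.   0.9 -4.9] 11.5
turn/row [0.0081 0.0003 0.0004]
[0.0001, -0.0236, 0.1256]
```

Forces are small and the bar is following: z rose 61.8 mm, expected 61.6. Continuing.

send_rows(deltas=[[[0, 0.0057, -0.0146], [0, 0, 0]], [[0, 0.0063, -0.0144], [0, 0, 0]], [[0, 0.0069, -0.0141], [0, 0, 0]], [[0, 0.0076, -0.0138], [0, 0, 0]], [[0, 0.0081, -0.0134], [0, 0, 0]], [[0, 0.0087, -0.0131], [0, 0, 0]], [[0, 0.0093, -0.0127], [0, 0, 0]], [[0, 0, 0], [0, 0, 0]]])

```text
time_s: 17.0
ee_pos: [535.9, -13.8, 204.9]
ee_rot: [179.9, -0.0, 95.6]
force: [5.8, 0.8, -7.0]
gripper_width: 11.5
gripper_force: 15.0
```

send_rows(deltas=[[[0, 0.0098, -0.0122], [0, 0, 0]], [[0, 0.0104, -0.0118], [0, 0, 0]], [[0, 0.0109, -0.0113], [0, 0, 0]], [[0, 0.0113, -0.0109], [0, 0, 0]], [[0, 0.0118, -0.0104], [0, 0, 0]], [[0, 0, 0], [0, 0, 0]], [[0, 0, 0], [0, 0, 0]], [[0, 0, 0], [0, 0, 0]], [[0, 0, 0], [0, 0, 0]]])

```text
time_s: 17.9
ee_pos: [561.5, -11.2, 233.4]
ee_rot: [-180.0, -0.0, 95.6]
force: [4.3, 1.4, -6.7]
gripper_width: 11.6
gripper_force: 15.0
```

```bash
python3 plan.py 499 -17.4 95 95.6 1
python3 - <<'E'
from h import *
a=[]
for n in("scene","top"):
    f=grab_frame(n).copy(); m=proj(n,[[580,-60,100]])[0].astype(int)
    a.append(cv2.resize(f[m[1]-50:m[1]+50,m[0]-90:m[0]+90],None,fx=3,fy=3,interpolation=cv2.INTER_CUBIC))
cv2.imwrite("pics/end.png",np.vstack(a)[:,:,::-1])
E
```

```text
17.9 [561.5 -11.2 233.4] [-180.    -0.    95.6] [-2.3 16.9 90.9  0.  72.2 -7.9] F [ 4.3  1.4 -6.7] 11.6
turn/row [-0.0004 -0.0001  0.0006]
[-0.0001, -0.1256, 0.2768]
```

View pics/end.png

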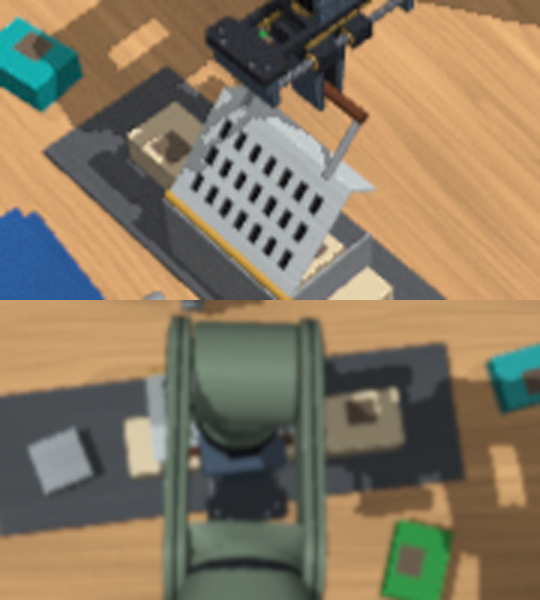

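The guard is up with the bar between the fingers. The handle rose 137.4 mm, which gives 49.8°, and the brick is undisturbed. Handing in.

```bash
python3 -c "
from workcell import *
print(job_done())"
```

```text
the job is handed in; nothing more can be done
None
```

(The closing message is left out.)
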